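# Load a tenoned rail into the drilling jig through its spring chip flap

### The arm

A 6-joint arm with a two-finger parallel gripper is mounted at the origin on the work surface. World frame = base frame: x ahead of the robot, y to its left, z up, the work surface at z = 0. Lengths are in mm, angles in rad, forces in N, time in s.
With the tool pointing down it reaches from about 350 to 850 mm from the base axis. Payload 8.1 kg.
Tool frame: the origin (TCP) lies at the very end of the fingers, on their centre line; the grasp point (between the pads) lies 19 mm behind it; z points along the fingers, y is the direction in which the jaws open and shut (so a half turn about z gives the same grasp; the last joint's range is limited). The gripper opens to 85 mm and grips with 20 to 120 N. Pads are 22 mm wide; open, the fingers measure 114 mm over their backs; the gripper's body (76 mm by 85 mm) begins 54 mm behind the grasp point. The pads swing forward as they close: fully open they stand 13 mm farther back than shut.
Start: joints at [-1.382, 0.13, 1.488, -0, 1.523, -0.085], TCP at [162.255, -577.649, 231.292] pointing down, gripper open.
Joint ranges: [-2.96, 2.96], [-0.89, 2.26], [0.02, 2.5], [-1.34, 4.48], [0, 2.73], [-2.66, 2.66]. Speed limits (rad/s): [2.39, 2.39, 2.79, 3.14, 3.14, 3.14].

### API

Orientations are given as a unit quaternion [x, y, z, w].
In Python, from workcell import bot gives the robot as it stands.
- The arm moves only by the shell command python3 -m handwheel 'ROWS'. ROWS is JSON, a list of rows, each a list of 3 entries, a list of its own where there are three numbers: the shift along the world's x, y, z in mm, then the turn, a rotation vector about the world's x, y, z in rad, then the finger opening in mm, from 0 to 85.4. In form: [[[x, y, z], [rx, ry, rz], jaw], ...]. A call has 1 to 12 rows; each row shifts and turns the pose as measured when the row begins; what a row does not reach is not made up. A row lasts 1/10 s, in which the tool goes at most 50 mm and 8.59 degrees, less where a joint would pass 70% of its speed; a pose out of reach is approached as far as the arm can. A call is refused whole if a number of a shift passes 50 or a number of a turn 0.15, either way. A call with a gripper value outside its range is refused whole. The fingers move at their own pace and stop on an object; the grip force is fixed at half the most. Time passes only in rows, so rows that do not move let the fingers close. It gives the time, the measured TCP pose, the force and the opening at its end, in the units of the state.
- bot.sense(): the state, without advancing time (a new reading comes with each control period).
- bot.capture(name): name is "scene" or "side" or "wrist"; returns a dict with "frame" (400x640x3 uint8, blue, green, red), "fov_y" (degrees; the focal length in pixels is half the picture's height over the tangent of half this angle, whatever the lens; pixels are square), "cx", "cy" (the principal point, pixels), "k1" (the pictures are not rectified: a ray, as slopes to the right and down, at radius r is drawn at 1 + k1 r^2 times it, then the intrinsics apply), "R" (3x3) and "t" (3): a world point X has camera coordinates R X + t; the wrist camera has in their place "tool_from_camera" (4x4, takes a point from camera to tool coordinates, whose origin is the TCP and whose axes are the flange's). Camera axes: x right, y down, z forward; pixel columns grow to the right and rows downward; lengths in mm; the calibration is good to about 2 mm. A picture is of the moment at which its call begins: read the wrist's pose just before it. There is no depth.
- bot.sign_off(): hands the job in, once; it reports no verdict.
The state is a dict: "time": time; "joint_positions": joint angles; "qd": joint speeds; "joint_torque": joint torques, N m; "tcp_pos": TCP position; "eef_rot": TCP orientation; "contact_force": force on the tool from outside, world axes, zero at the start; "wrist_torque": the same for the moment, N m; "finger_gap": opening from 0.0 (shut) to 1.0 (fully open).
Only numpy, scipy, OpenCV 4.12 (cv2) and the standard library are available. Lean on these libraries where they do the work, as an engineer would, in place of code of your own. Each camera call takes 0.05 s, during which the arm holds its last target.

### The job

Pick up the tenoned wooden rail and, keeping it on edge, push the orange spring flap of the drilling jig open with the rail's tenon end and slide the rail in along the slot. Press it firmly but gently home, with a steady push of about 12 N and never over 25 N, until its shoulder sits against the end stop with the tenon in the mortise, then let go so that the rail stays there, upright, with the flap sprung shut behind it. Leave the mallet, chisel and offcut where they are.

Things in the scene. Friction and masses are not known exactly. Their poses are not given: they have to be found in the camera images.
- rail: Dark brown wooden rail standing on its narrow edge: 120 long (its x) x 22 thick (y) x 84 high (z), 110 to 180 g. Origin: centre of the underside of that 120 mm body. A tenon 25 long, 10 thick, 36 high (23 to 59 above the underside) sticks out of its +x end. Grip it across the 22 mm near mid-length, in the top 35 mm only: lower down the fingers would meet flap and posts.
- rail_shoulder (a point): Point on the rail: foot of its +x end face (the shoulder round the tenon), 60 in front of the rail origin along the rail's x, at the underside.
- jig: Fixed drilling jig: plywood bed 10 thick, x = -55 to 290, 130 wide. Origin: on the table under the middle of the loading mouth. x is the feed direction; the rail goes in along it, at y = 0, tenon first. Posts at x = 0 (inner faces y = 40 and -27, tops 50 above the table) frame the flap. Fences 22 high on the bed form a slot 25 wide, x = 85 to 200, flared at its entry (from x = 63).
- flap (a joint): Orange spring flap, 64 wide, 5 thick, top 47 above the table; upright hinge at jig x = 6, y = 40. 0 = shut across the mouth, up to 1.5 rad as the free edge swings inwards (jig +x), the only way it opens. Its spring (0.12 N m shut, plus 0.12 N m/rad) pushes with 3 to 6 N on what holds it open, and shuts it once nothing is in its swing; a rail that is home is clear of it.
- flap_edge (a point): Middle of the flap's free upright edge, 65 from the hinge, 30 above the table.
- stop: Brown end stop block fixed on the jig bed, 50 long, 67 wide, 70 high, steel bush on top; its distance along the jig's x varies (190 to 210). Origin: foot of its front face, at bed level, on the slot's centre line; axes as the jig's. Mortise in the front face: 15 wide, 40 deep, 16 to 62 above the bed. Home: rail_shoulder at this origin, pushed on it along x with 6 to 25 N for half a second.
- mallet: Wooden mallet lying beside the jig, 215 long; leave alone.
- chisel: Red-handled chisel lying beside the jig, 235 long; leave alone.
- offcut: Notched wooden offcut lying near the rail, 130 x 40 x 40; leave alone.
There are look-alikes about, which are no part of the job. Of the things shaped like the rail, the brown one is meant.

How it is judged:
By the outcome, as a careful person would: the job done as asked, in the order asked, and still so for the second after the job is handed in, with the robot touching nothing.
It also fails if it takes over 64 s, if anything falls off the work surface, if the arm or the gripper's body presses on something with over 40 N, if the wrist force passes 120 N, or if a joint passes its speed limit or range.

## Working session

There is one attempt and no reset: what is moved stays moved. The work goes in short steps, Python scripts to look and compute and a shell command to move; the robot and the scene stay as the last step left them, time stands still between calls to the robot, and variables do not carry over. Pictures are saved under pics/ and viewed, and the job is handed in when it is done.

```bash
mkdir -p pics; ls; cat > h.py <<'E'
import numpy as np, cv2, json
from workcell import bot
from scipy.spatial.transform import Rotation as Ro
def snap(name,fn):
    s=bot.sense(); c=bot.capture(name)
    cv2.imwrite('pics/'+fn+'.png',c['frame'])
    if name=='wrist':
        T=np.eye(4);T[:3,:3]=Ro.from_quat(s['eef_rot']).as_matrix();T[:3,3]=s['tcp_pos']
        W=T@np.array(c['tool_from_camera']); c['R']=W[:3,:3].T; c['t']=-W[:3,:3].T@W[:3,3]
    d={k:(np.array(v).tolist()) for k,v in c.items() if k!='frame'}
    json.dump(d,open('pics/'+fn+'.json','w')); return c
def load(fn): return json.load(open('pics/'+fn+'.json'))
def K(c):
    f=200/np.tan(np.radians(c['fov_y'])/2); return np.array([[f,0,c['cx']],[0,f,c['cy']],[0,0,1.]]),np.array([c['k1'],0,0,0,0.])
def ray(c,px):
    k,d=K(c); R=np.array(c['R']);t=np.array(c['t'])
    u=cv2.undistortPoints(np.array(px,float).reshape(-1,1,2),k,d).reshape(-1,2)
    return -R.T@t,(np.c_[u,np.ones(len(u))]@R)
def plane(c,px,z):
    o,d=ray(c,px); return o+d*((z-o[2])/d[:,2])[:,None]
def proj(c,X):
    k,d=K(c); return cv2.projectPoints(np.array(X,float).reshape(-1,1,3),cv2.Rodrigues(np.array(c['R']))[0],np.array(c['t'],float),k,d)[0].reshape(-1,2)
def tri(c1,p1,c2,p2):
    o1,d1=ray(c1,p1);o2,d2=ray(c2,p2);out=[]
    for a,b in zip(d1,d2):
        s=np.linalg.lstsq(np.c_[a,-b],o2-o1,rcond=None)[0]
        P=o1+a*s[0];Q=o2+b*s[1];out.append(np.r_[(P+Q)/2,np.linalg.norm(P-Q)])
    return np.array(out)
E
python3 - <<'E'
from h import *
for n in ['scene','side','wrist']:
    c=snap(n,n+'0'); print(n,c['fov_y'],c['k1'],ray(c,[[c['cx'],c['cy']]]))
print(bot.sense())
E
```

```text
pics
scene 48.90341833427264 -0.04386319566960782 (array([ 953.40552483, -544.1323782 ,  773.03423355]), array([[-0.51825665,  0.44000002, -0.73335532]]))
side 48.589346397849084 -0.01773256381687033 (array([-133.39627959,  565.2683485 ,  923.37170364]), array([[ 0.47691114, -0.52881231, -0.70207785]]))
wrist 63.37447875987885 -0.05051304986733362 (array([ 238.06292982, -555.51164924,  373.60183755]), array([[-0.29517791, -0.08149302, -0.95196055]]))
{'time': 0.15, 'joint_positions': array([-1.38243204e+00,  1.31008322e-01,  1.48904903e+00,  8.53975900e-06,
        1.52300403e+00, -8.53740904e-02]), 'qd': array([ 0.00086016, -0.00098795, -0.00262267, -0.00010255, -0.00051252,
        0.00014731]), 'joint_torque': array([ 7.12047204e-04, -5.70063758e+01, -5.01157343e+01, -1.32088262e-04,
        9.63551633e-03, -3.82022870e-05]), 'tcp_pos': array([ 162.1576044 , -577.22221055,  230.46215397]), 'eef_rot': array([ 9.90647787e-01,  1.36442013e-01, -3.35402495e-05, -7.33610348e-04]), 'contact_force': array([-0.44342717, -0.30845834,  0.2401872 ]), 'wrist_torque': array([0.0205381 , 0.01746405, 0.00862755]), 'finger_gap': 0.996176621397284}
```

View pics/scene0.png

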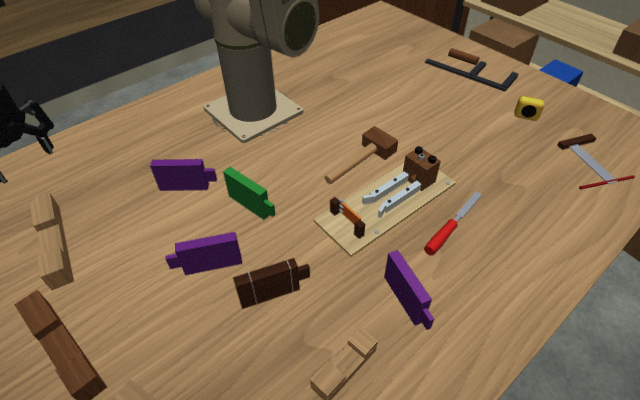

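View pics/side0.png

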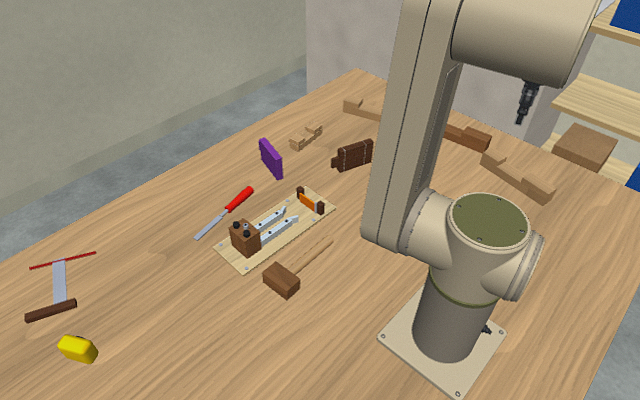

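View pics/wrist0.png

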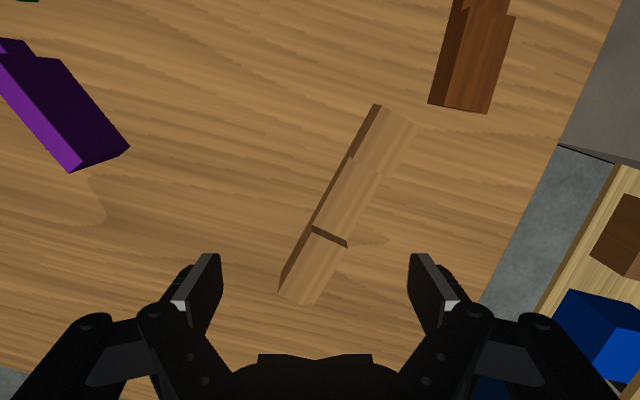

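The scene view shows the brown rail at about (268,285), with its tenon at (305,270). The jig flap is at (350,212), the stop at (422,168), and the offcut at (345,363). The other rails are purple or green. Zooming in.

```bash
python3 - <<'E'
from h import *
a=cv2.imread('pics/scene0.png');b=cv2.imread('pics/side0.png')
def z(im,x,y,w,h,s): return cv2.resize(im[y:y+h,x:x+w],None,fx=s,fy=s,interpolation=cv2.INTER_CUBIC)
cv2.imwrite('pics/z1.png',z(a,220,240,110,80,7)); cv2.imwrite('pics/z2.png',z(a,305,140,160,120,5))
cv2.imwrite('pics/z3.png',z(b,205,180,140,100,5.5)); cv2.imwrite('pics/z4.png',z(b,320,130,60,50,10))
E
```

```text
(no output)
```

View pics/z1.png

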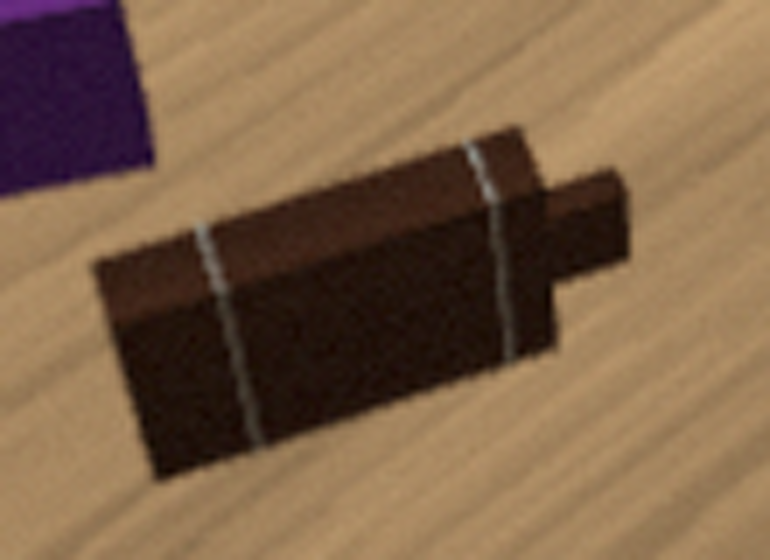

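View pics/z2.png

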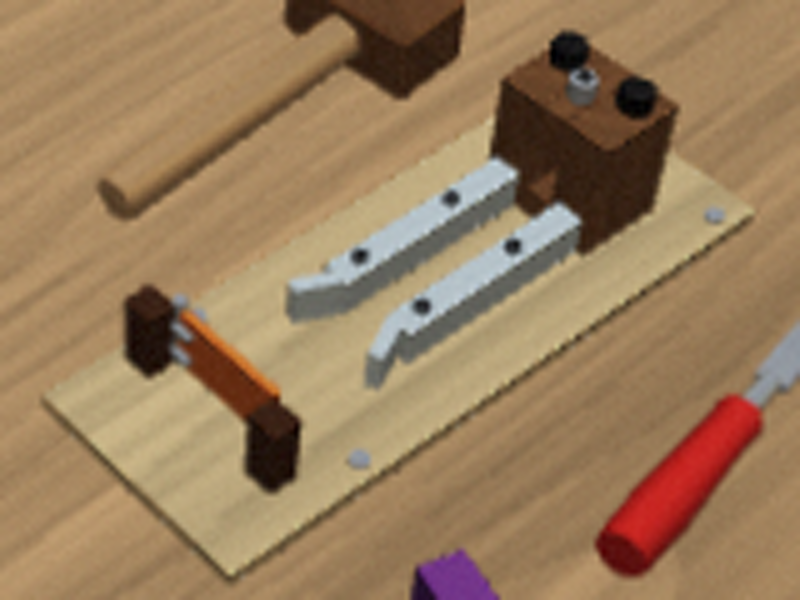

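View pics/z3.png

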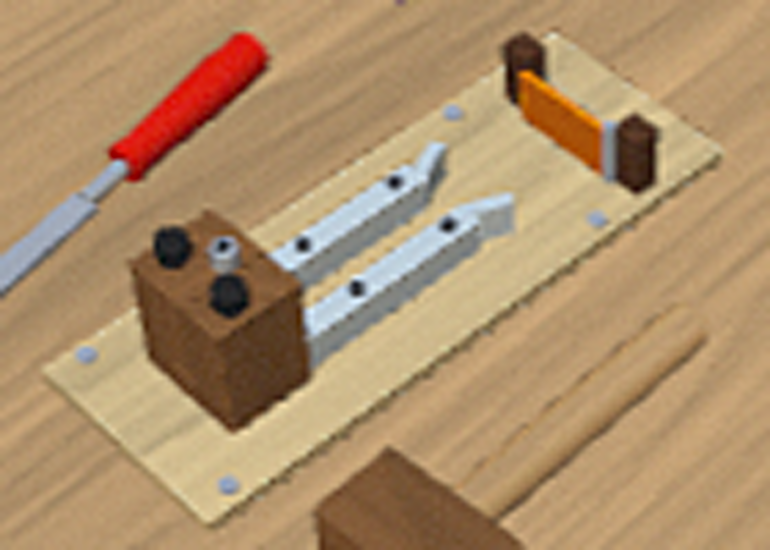

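View pics/z4.png

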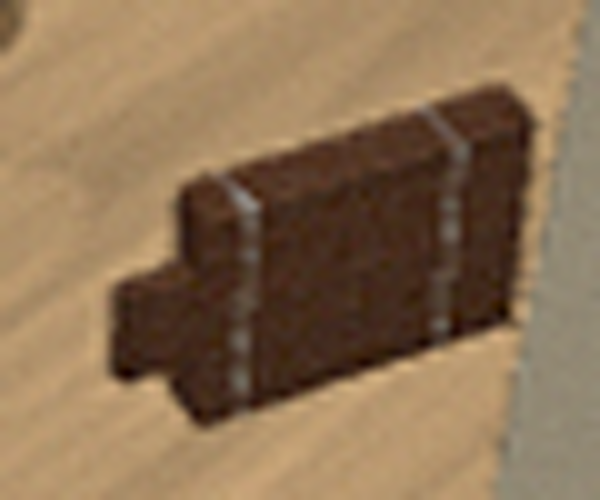

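```bash
python3 - <<'E'
from h import *
np.set_printoptions(precision=1,suppress=True)
a=load('scene0');b=load('side0')
def q(p,s,o): return (np.array(p,float)+.5)/s-.5+np.array(o)
R=q([[95,262],[118,325],[520,127],[540,190]],7,(220,240))
print('rail top z84\n',plane(a,R,84)); print('bottom',plane(a,q([[157,478],[555,347]],7,(220,240)),0))
S=q([[505,85],[530,118],[185,185],[215,215]],10,(320,130)); print('side top',plane(b,S,84)); print(plane(b,q([[205,425],[515,320]],10,(320,130)),0))
# jig
J=q([[235,578],[43,400],[752,210]],5,(305,140)); print('bed scene',plane(a,J,10))
J2=q([[720,152],[552,35],[43,370],[210,525]],5.5,(205,180)); print('bed side',plane(b,J2,10))
print('tri bed (near,left,right)',tri(a,J,b,J2[[1,0,2]]))
# stop top corners: scene: left(500,85) right? (678,107), far(575,35?) near(612,152)
T=q([[500,82],[612,150],[678,107]],5,(305,140)); T2=q([[300,290],[207,212],[132,262]],5.5,(205,180))
print('stop top: frontL,frontR,backR',tri(a,T,b,T2)); print(plane(a,T,80),plane(b,T2,80))
E
```

```text
rail top z84
 [[ 505.3 -382.7   84. ]
 [ 525.4 -388.7   84. ]
 [ 545.  -271.3   84. ]
 [ 564.6 -280.    84. ]]
bottom [[ 522.2 -389.     0. ]
 [ 562.5 -278.4    0. ]]
side top [[ 522.2 -388.3   84. ]
 [ 505.7 -380.    84. ]
 [ 561.5 -279.    84. ]
 [ 545.  -274.1   84. ]]
[[ 544.2 -273.9    0. ]
 [ 505.1 -384.2    0. ]]
bed scene [[ 576.6 -146.    10. ]
 [ 447.5 -143.7   10. ]
 [ 584.1  196.8   10. ]]
bed side [[ 443.5 -137.4   10. ]
 [ 571.7 -141.8   10. ]
 [ 582.7  199.3   10. ]
 [ 453.6  203.3   10. ]]
tri bed (near,left,right) [[ 574.7 -144.3    6.5    0.6]
 [ 445.5 -141.1    6.     1.6]
 [ 583.6  198.6    8.5    0.7]]
stop top: frontL,frontR,backR [[483.2 113.7  75.1   1.9]
 [550.6 113.4  78.5   0.3]
 [551.7 158.7  78.7   1.1]]
[[486.  108.3  80. ]
 [551.3 111.9  80. ]
 [552.7 157.9  80. ]] [[480.4 116.9  80. ]
 [549.5 114.3  80. ]
 [550.1 159.   80. ]]
```

Measurements so far:

| Item | Position (mm) | Yaw | Check |
|---|---|---|---|
| Rail | centre about (535,-331) | about 70.3° | scene and side views agree |
| Jig | origin about (512,-88) | about 88.6° | bed width about 129, as stated |
| Stop | front at y of about 113 | – | about 200 along jig x |

Next I move above the rail and look with the wrist camera.

```bash
python3 -m handwheel '[[[45,25,3],[0,0,0.11],85],[[45,25,3],[0,0,0.11],85],[[45,25,3],[0,0,0.11],85],[[45,25,3],[0,0,0.11],85],[[45,25,3],[0,0,0.11],85],[[45,25,3],[0,0,0.11],85],[[45,25,3],[0,0,0.11],85],[[30,20,0],[0,0,0.1],85],[[0,0,0],[0,0,0],85]]'
python3 - <<'E'
from h import *
snap('wrist','w1'); s=bot.sense(); print(s['tcp_pos'],Ro.from_quat(s['eef_rot']).as_matrix())
E
```

```text
time: 1.05
tcp_pos: [501.3, -379.5, 247.4]
eef_rot: [0.833, 0.554, -0.001, -0.003]
contact_force: [-0.4, -0.0, 0.2]
finger_gap: 0.997
[ 499.84946097 -380.78801315  247.34579056] [[ 3.90110824e-01  9.20750358e-01 -5.68529210e-03]
 [ 9.20767880e-01 -3.90104949e-01  2.15385692e-03]
 [-2.34696051e-04 -6.07507726e-03 -9.99981519e-01]]
```

View pics/w1.png

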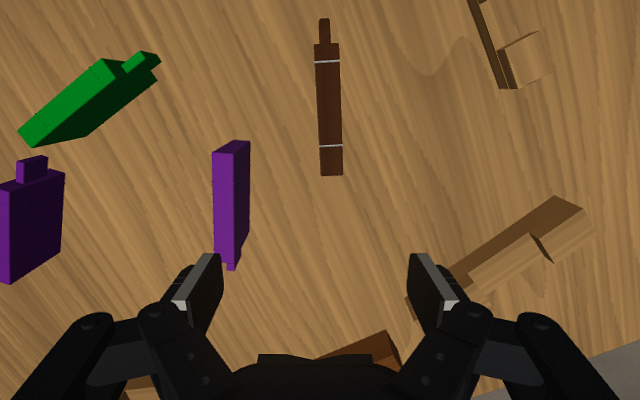

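The wrist view shows the brown rail from straight above, with its top corners near (314,44), (339,42), (320,176) and (343,175) and its tenon pointing up the picture. The nearest purple rail is about 80 px to the left.

```bash
cat > railm.py <<'E'
from h import *
def rail(fn,zs=(84,)):
    im=cv2.imread('pics/'+fn+'.png');c=load(fn)
    hsv=cv2.cvtColor(im,cv2.COLOR_BGR2HSV)
    m=((hsv[...,2]<110)&(hsv[...,1]>60)&((hsv[...,0]<20))).astype(np.uint8)
    n,l,st,ce=cv2.connectedComponentsWithStats(m)
    return m,l,st,ce,c
E
python3 - <<'E'
from railm import *
np.set_printoptions(precision=1,suppress=True)
im=cv2.imread('pics/w1.png')
cv2.imwrite('pics/z5.png',cv2.resize(im[10:185,290:370],None,fx=3.4,fy=3.4,interpolation=cv2.INTER_CUBIC))
m,l,st,ce,c=rail('w1')
for i in range(1,len(st)):
    if st[i,4]>800: print(i,st[i],ce[i])
# body rows
i=[i for i in range(1,len(st)) if st[i,0]<330<st[i,0]+st[i,2] and st[i,1]<100<st[i,1]+st[i,3] and st[i,4]>500][0]
for y in range(16,182,6):
    xs=np.where((l[y,300:360]>0))[0]+300
    if len(xs): print(y,xs.min(),xs.max())
E
```

```text
1 [ 466    0   70   89 1361] [493.4  48.7]
4 [ 314   62   29   83 2023] [328.5 102.6]
30 [ 437  195  146  109 3023] [514.4 237.3]
47 [ 186  253  220  141 6085] [292.5 344.1]
48 [ 405  253   39  110 1722] [421.  294.7]
22 319 329
28 319 329
34 319 330
40 319 330
46 314 338
52 314 338
58 314 339
64 314 339
70 315 339
76 315 339
82 316 340
88 316 340
94 316 340
100 316 340
106 317 340
112 317 341
118 318 341
124 318 341
130 318 341
136 318 341
142 319 342
148 319 342
154 319 342
160 320 342
166 320 342
172 320 342
```

View pics/z5.png

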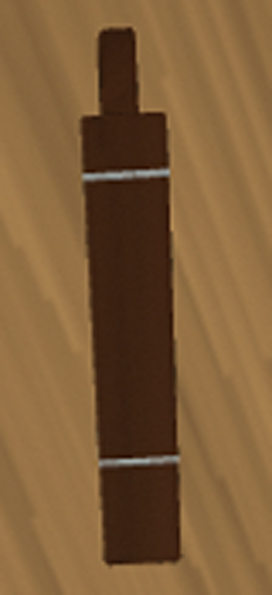

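```bash
python3 - <<'E'
from h import *
np.set_printoptions(precision=1,suppress=True)
w=load('w1');a=load('scene0');b=load('side0')
q=lambda p,s,o:(np.array(p,float)+.5)/s-.5+np.array(o)
P=q([[82,115],[167,112],[105,563],[180,558]],3.4,(290,10))   # +x left, +x right, -x left, -x right
A=q([[520,127],[540,190],[95,262],[118,325]],7,(220,240))
print(tri(w,P,a,A)); X=plane(w,P,84); print(X, X.mean(0))
f=(X[0]+X[1])/2;r=(X[2]+X[3])/2;d=f-r;print(np.linalg.norm(d),np.degrees(np.arctan2(d[1],d[0])),np.linalg.norm(X[0]-X[1]))
print('cam',ray(w,[[320,200]])[0])
E
```

```text
[[ 545.4 -270.6   84.1    1.6]
 [ 565.5 -278.9   84.7    2.8]
 [ 505.3 -382.3   83.6    0.7]
 [ 525.9 -388.8   84.6    0.2]]
[[ 545.7 -269.8   84. ]
 [ 566.1 -277.6   84. ]
 [ 505.6 -381.9   84. ]
 [ 526.  -388.9   84. ]] [ 535.8 -329.5   84. ]
118.71718510433001 70.25085586236592 21.83976936682645
cam [ 532.5 -306.7  390.7]
```

Rail: top at 84 mm, centre (535.8,-329.8), yaw 70.2°, length 119, all consistent. Before grasping, I survey the jig with the wrist camera.

```bash
python3 -m handwheel '[[[2,40,5],[0,0,0.06],85],[[2,40,5],[0,0,0.06],85],[[2,40,5],[0,0,0.06],85],[[2,40,5],[0,0,0.06],85],[[2,40,5],[0,0,0.06],85],[[2,40,5],[0,0,0.05],85],[[0,0,0],[0,0,0],85]]'
python3 - <<'E'
from h import *
snap('wrist','w2')
E
python3 -m handwheel '[[[0,40,0],[0,0,0.01],85],[[0,40,0],[0,0,0.01],85],[[0,40,0],[0,0,0.01],85],[[0,0,0],[0,0,0],85]]'
python3 - <<'E'
from h import *
snap('wrist','w3')
E
```

```text
time: 1.8
tcp_pos: [504.6, -139.4, 274.5]
eef_rot: [0.727, 0.687, -0.005, -0.004]
contact_force: [-0.1, -1.0, 0.3]
finger_gap: 0.997
time: 2.25
tcp_pos: [502.6, -25.8, 272.5]
eef_rot: [0.722, 0.691, -0.007, -0.003]
contact_force: [0.1, -0.9, 1.0]
finger_gap: 0.998
```

View pics/w2.png

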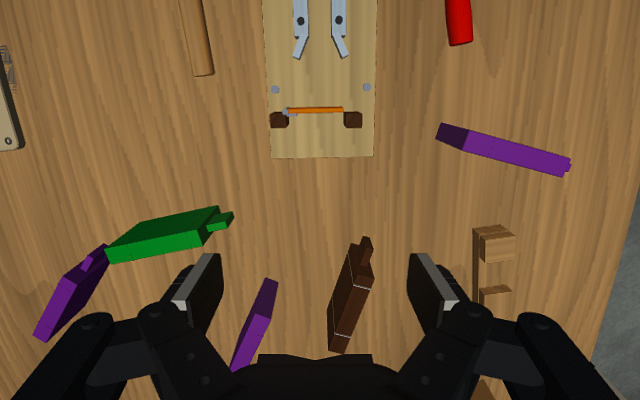

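View pics/w3.png

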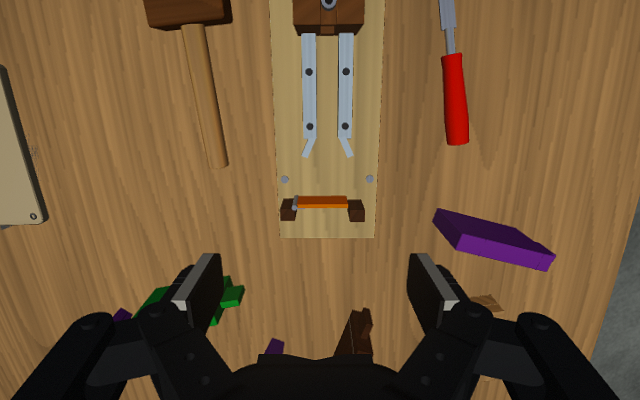

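The wrist views show the bed's near corners at about (281,238) and (374,238). The slot between the fences runs up to the stop front at about y=30 px. Zooming in on w3.

```bash
python3 - <<'E'
from h import *
im=cv2.imread('pics/w3.png')
cv2.imwrite('pics/z6.png',cv2.resize(im[0:120,260:400],None,fx=5,fy=5,interpolation=cv2.INTER_CUBIC))
cv2.imwrite('pics/z7.png',cv2.resize(im[120:245,260:400],None,fx=4.8,fy=4.8,interpolation=cv2.INTER_CUBIC))
E
```

```text
(no output)
```

View pics/z6.png

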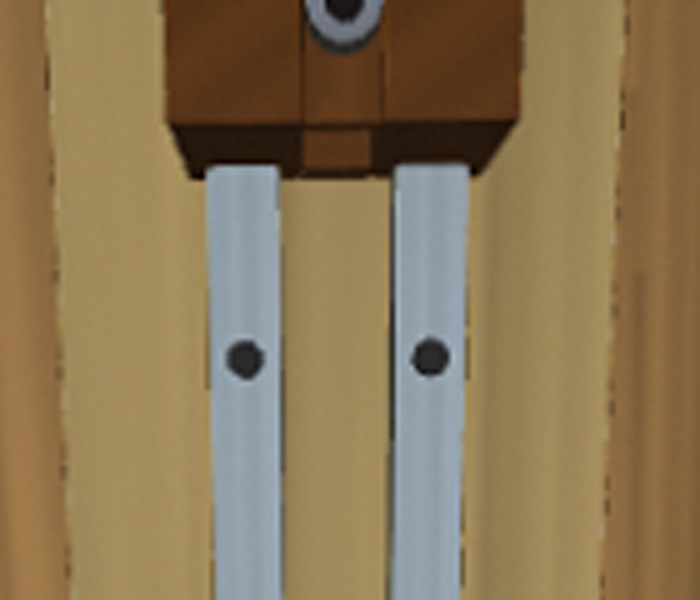

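View pics/z7.png

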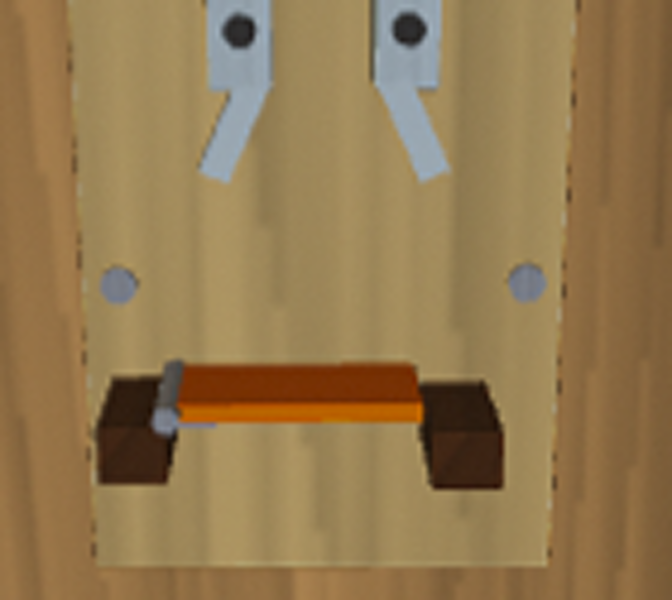

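```bash
python3 - <<'E'
from h import *
np.set_printoptions(precision=1,suppress=True)
w=load('w3');a=load('scene0');b=load('side0')
q=lambda p,s,o:(np.array(p,float)+.5)/s-.5+np.array(o)
f6=lambda p:q(p,5,(260,0)); f7=lambda p:q(p,4.8,(260,120))
L=plane(w,np.r_[f6([[279,190],[282,590]]),f7([[272,80]])],32);Rr=plane(w,np.r_[f6([[395,190],[392,590]]),f7([[375,80]])],32)
print('fence L',L,'R',Rr); m=(L+Rr)/2; print('mid',m,'w',np.linalg.norm(L-Rr,axis=1)); d=m[0]-m[2]; print('yaw',np.degrees(np.arctan2(d[1],d[0])))
bed=plane(w,f7([[97,566],[546,566]]),10); print('bed near',bed,bed.mean(0))
st=plane(w,f6([[165,123],[520,123]]),80); sb=plane(w,f6([[192,178],[472,176]]),10); print('stop top',st,st.mean(0),'foot',sb,sb.mean(0))
ou=plane(w,f6([[52,190],[70,560],[618,190],[603,560]]),10);print('bed sides',ou)
posts=plane(w,f7([[165,380],[110,380],[420,384],[485,382]]),50);print('posts back top edge',posts)
# triangulate stop top front corners
T=q([[500,82],[612,150]],5,(305,140)); print('tri stop',tri(w,f6([[165,123],[520,123]]),a,T))
B=q([[43,400],[235,578]],5,(305,140)); print('tri bed',tri(w,f7([[97,566],[546,566]]),a,B))
T2=q([[300,290],[207,212]],5.5,(205,180));print('tri stop side',tri(w,f6([[165,123],[520,123]]),b,T2))
# holes in fences: screws scene
E
```

```text
fence L [[506.2 106.7  32. ]
 [503.1  21.1  32. ]
 [502.4  -0.5  32. ]] R [[531.3 105.6  32. ]
 [528.5  20.   32. ]
 [527.7  -1.6  32. ]]
mid [[518.7 106.2  32. ]
 [515.8  20.6  32. ]
 [515.1  -1.   32. ]] w [25.2 25.5 25.3]
yaw 88.03257100666497
bed near [[ 445.7 -140.6   10. ]
 [ 574.7 -145.6   10. ]] [ 510.2 -143.1   10. ]
stop top [[485.5 112.9  80. ]
 [552.2 109.9  80. ]] [518.9 111.4  80. ] foot [[486.2 113.3  10. ]
 [550.4 110.8  10. ]] [518.3 112.   10. ]
bed sides [[453.8 112.4  10. ]
 [451.3  28.8  10. ]
 [583.8 106.5  10. ]
 [581.3  23.2  10. ]]
posts back top edge [[472.9 -71.1  50. ]
 [459.2 -70.5  50. ]
 [536.2 -74.7  50. ]
 [552.3 -74.8  50. ]]
tri stop [[484.3 112.8  76.1   2.5]
 [552.2 109.8  81.9   0.7]]
tri bed [[ 445.3 -142.     6.8    0.2]
 [ 575.5 -145.7    8.9    1.4]]
tri stop side [[484.9 113.8  74.    0.4]
 [553.3 111.2  74.7   1.1]]
```

Jig axis yaw is 88.0°. The centre line passes through (515.1,-1), and the bed edge at 510.2 agrees with it. The stop front is at (518.9,111.7), jig x about 200. Now I go back over the rail and work out the exact shift.

```bash
cat > d.py <<'E'
from h import *
import sys
def delta(x,y,z,yawx):
    s=bot.sense(); R=Ro.from_quat(s['eef_rot']); 
    a=np.radians(yawx); T=np.array([[np.cos(a),np.sin(a),0],[np.sin(a),-np.cos(a),0],[0,0,-1]])
    rv=(Ro.from_matrix(T)*R.inv()).as_rotvec()
    np.set_printoptions(precision=4,suppress=True)
    print('tcp',s['tcp_pos'],'shift',np.array([x,y,z])-s['tcp_pos'],'turn',rv,'F',s['contact_force'],'gap',s['finger_gap']*85.4,'t',s['time'])
delta(*map(float,sys.argv[1:5]))
E
python3 d.py 535.8 -329.8 150 70.2
```

```text
tcp [502.6212 -27.7632 272.4285] shift [  33.1788 -302.0368 -122.4285] turn [ 0.0038 -0.0158 -0.3008] F [ 0.0807 -0.5684 -0.1127] gap 85.2228816778714 t 2.3
```

```bash
python3 -m handwheel '[[[4,-40,-10],[0,-0.002,-0.04],60],[[4,-40,-10],[0,-0.002,-0.04],60],[[4,-40,-10],[0,-0.002,-0.04],60],[[4,-40,-10],[0,-0.002,-0.04],60],[[4,-40,-15],[0,-0.002,-0.04],60],[[4,-40,-15],[0,-0.002,-0.04],60],[[4,-40,-15],[0,-0.002,-0.04],60],[[2,-15,-10],[0,0,-0.02],60],[[0,0,0],[0,0,0],60]]'; python3 d.py 535.8 -329.8 150 70.2
```

```text
time: 3.2
tcp_pos: [522.2, -355.9, 171.0]
eef_rot: [0.829, 0.56, -0.005, 0.002]
contact_force: [-0.4, -0.3, -0.1]
finger_gap: 0.698
tcp [ 522.2473 -355.8766  170.9681] shift [ 13.5527  26.0766 -20.9681] turn [ 0.0098 -0.0054  0.0368] F [-0.3982 -0.2826 -0.0911] gap 59.64007084235051 t 3.2
```

```bash
python3 -m handwheel '[[[13,26,-10],[0.01,-0.005,0.037],60],[[0,0,0],[0,0,0],60]]'; python3 d.py 535.8 -329.8 120 70.2; python3 - <<'E'
from h import *
snap('wrist','w4')
E
```

```text
time: 3.4
tcp_pos: [532.4, -333.4, 159.8]
eef_rot: [0.82, 0.573, -0.001, -0.001]
contact_force: [-1.4, -0.5, -0.8]
finger_gap: 0.698
tcp [ 532.3716 -333.4063  159.7891] shift [  3.4284   3.6063 -39.7891] turn [-0.0012 -0.0024  0.0056] F [-1.4162 -0.4569 -0.8348] gap 59.60879556589275 t 3.4
```

View pics/w4.png

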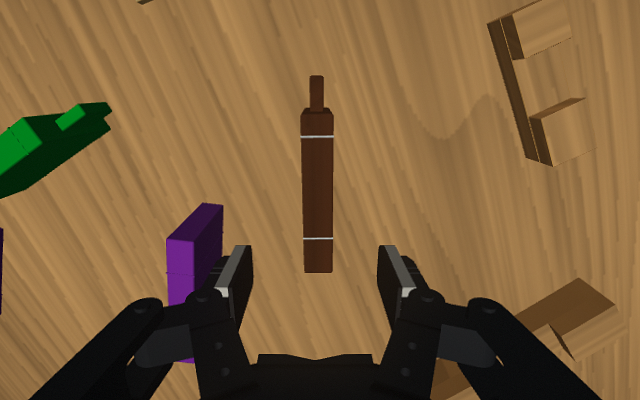

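The rail lies centred between the fingers at column 318, and the purple rail is about 58 mm clear of it. Descending.

```bash
python3 -m handwheel '[[[3.5,3.5,-25],[0,-0.002,0.005],50],[[0,0,-25],[0,0,0],50],[[0,0,-20],[0,0,0],50],[[0,0,-12],[0,0,0],50],[[0,0,0],[0,0,0],50]]'; python3 d.py 535.8 -329.8 53 70.2
```

```text
time: 3.95
tcp_pos: [535.1, -336.5, 82.9]
eef_rot: [0.819, 0.573, -0.0, 0.005]
contact_force: [0.0, 0.2, 0.5]
finger_gap: 0.588
tcp [ 535.1368 -336.4699   82.8659] shift [  0.6632   6.6699 -29.8659] turn [0.0092 0.0057 0.0043] F [0.0461 0.21   0.5294] gap 50.21707338329253 t 3.95
```

```bash
python3 -m handwheel '[[[0.5,6,-14],[0.009,0.006,0.004],50],[[0.2,1,-12],[0,0,0],50],[[0,0,0],[0,0,0],50]]'; python3 d.py 535.8 -329.8 53 70.2
```

```text
time: 4.25
tcp_pos: [536.9, -330.4, 58.0]
eef_rot: [0.818, 0.575, 0.0, 0.001]
contact_force: [-0.7, -0.2, -0.4]
finger_gap: 0.584
tcp [ 536.8932 -330.4148   57.9863] shift [-1.0932  0.6148 -4.9863] turn [0.0021 0.0023 0.0006] F [-0.7075 -0.154  -0.4035] gap 49.83651738717439 t 4.25
```

```bash
python3 -m handwheel '[[[-1,0.5,-5],[0.002,0.002,0],50],[[0,0,0],[0,0,0],50],[[-0.3,0,0],[0,0,0],50]]'; python3 d.py 535.8 -329.8 53 70.2
python3 -m handwheel '[[[0,0,0],[0,0,0],15],[[0,0,0],[0,0,0],15],[[0,0,0],[0,0,0],15],[[0,0,0],[0,0,0],15],[[0,0,0],[0,0,0],15],[[0,0,0],[0,0,0],15]]'; python3 d.py 535.8 -329.8 53 70.2
```

```text
time: 4.55
tcp_pos: [536.2, -330.1, 53.4]
eef_rot: [0.818, 0.575, 0.0, 0.001]
contact_force: [-0.6, 0.4, -0.4]
finger_gap: 0.586
tcp [ 536.1695 -330.1091   53.406 ] shift [-0.3695  0.3091 -0.406 ] turn [0.0006 0.001  0.0001] F [-0.5641  0.4122 -0.3892] gap 50.07669983067248 t 4.55
time: 5.15
tcp_pos: [536.5, -330.5, 54.3]
eef_rot: [0.818, 0.575, 0.0, 0.001]
contact_force: [0.0, 0.5, -1.8]
finger_gap: 0.244
tcp [ 536.4972 -330.4727   54.3096] shift [-0.6972  0.6727 -1.3096] turn [0.0014 0.002  0.0002] F [ 0.023   0.5208 -1.8429] gap 20.877795903880983 t 5.15
```

Gripped at an opening of about 21 mm. Lifting and turning to the jig axis, with the tenon tip staying short of the mouth.

```bash
python3 -m handwheel '[[[0,0,15],[0,0,0],15],[[0,0,20],[0,0,0],15],[[0,0,15],[0,0,0],15],[[-5,10,10],[0,0,0.04],15],[[-5,15,0],[0,0,0.05],15],[[-5,20,0],[0,0,0.05],15],[[-5,20,0],[0,0,0.05],15],[[-5,20,0],[0,0,0.05],15],[[-3,15,0],[0,0,0.05],15],[[0,10,0],[0,0,0.02],15],[[0,0,0],[0,0,0],15]]'; python3 d.py 508.1 -203 100 88
python3 - <<'E'
from h import *
snap('wrist','w5');snap('scene','s5');snap('side','e5')
E
```

```text
time: 6.25
tcp_pos: [510.2, -219.1, 129.3]
eef_rot: [0.716, 0.698, 0.002, 0.007]
contact_force: [0.2, -0.6, -1.5]
finger_gap: 0.249
tcp [ 510.164  -219.07    129.3466] shift [ -2.064   16.07   -29.3466] turn [ 0.0063  0.013  -0.0095] F [ 0.1651 -0.5881 -1.4993] gap 21.293145067813718 t 6.25
```

View pics/w5.png

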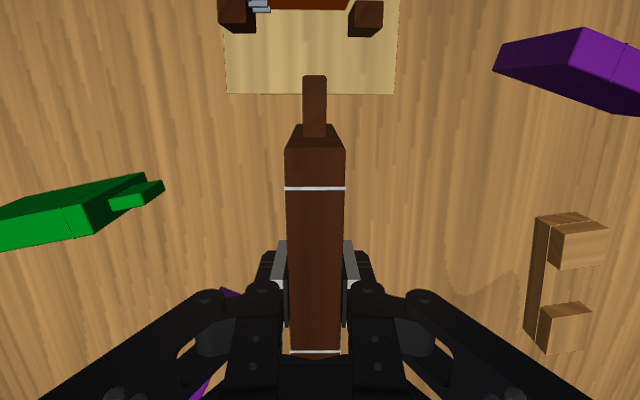

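View pics/s5.png

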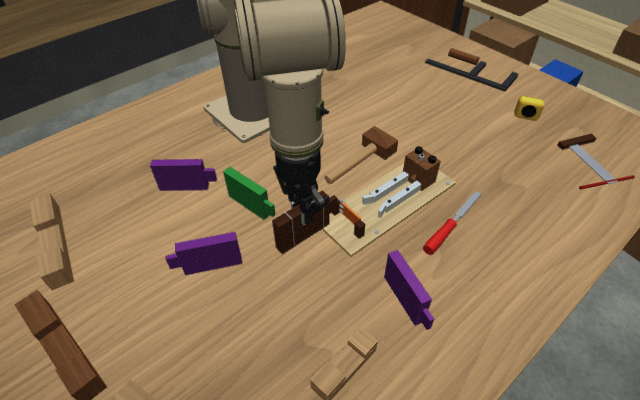

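The rail is held on edge, with its top from about (285,150)-(345,150) back to row 350 and the tenon up to (314,76). I measure how it sits in the hand.

```bash
python3 - <<'E'
from h import *
np.set_printoptions(precision=2,suppress=True)
im=cv2.imread('pics/w5.png'); c=load('w5'); hsv=cv2.cvtColor(im,cv2.COLOR_BGR2HSV)
Z=129.3+84-54.3
g=im.astype(int)
for y in [80,100,120,155,175,200,220,235]:
    r=g[y,270:360].sum(1); 
    dd=np.abs(np.diff(r)); k=np.argsort(dd)[-6:]+270; print(y,sorted(k.tolist()))
cv2.imwrite('pics/z8.png',cv2.resize(im[60:260,250:380],None,fx=3,fy=3,interpolation=cv2.INTER_CUBIC))
E
python3 d.py 508.1 -203 100 88
```

```text
80 [300, 301, 302, 303, 324, 326]
100 [299, 300, 301, 302, 325, 326]
120 [300, 301, 302, 324, 325, 326]
155 [282, 283, 284, 344, 345, 355]
175 [271, 283, 284, 343, 344, 358]
200 [272, 273, 284, 285, 343, 344]
220 [276, 284, 285, 286, 343, 344]
235 [277, 278, 285, 286, 342, 343]
tcp [ 510.119  -220.5991  128.9514] shift [ -2.019   17.5991 -28.9514] turn [ 0.0068  0.0127 -0.0075] F [-0.1686 -0.8763 -1.9673] gap 20.775158174717667 t 6.4
```

View pics/z8.png

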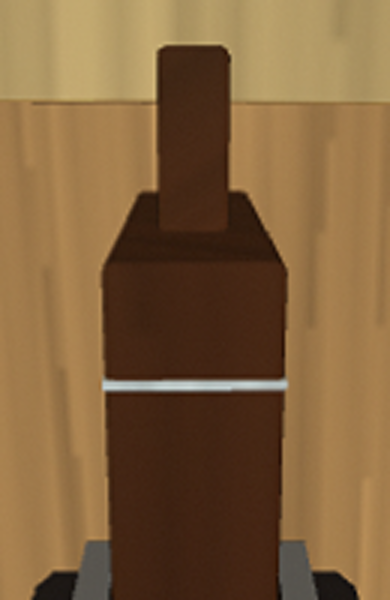

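```bash
python3 - <<'E'
from h import *
np.set_printoptions(precision=2,suppress=True)
c=load('w5'); M=np.array(c['tool_from_camera']); c['R']=M[:3,:3].T; c['t']=-M[:3,:3].T@M[:3,3]
zt=-(84-54.3)
L=plane(c,[[283.5,155],[284.8,200],[286,235]],zt);R=plane(c,[[345,155],[344,200],[343,235]],zt)
print(L,R,(L+R)/2)
f=plane(c,[[284.3,149],[345.5,149]],zt);print('front',f)
# tenon top z 59 over underside ->
tn=plane(c,[[302,80],[326,80],[301.5,120],[325.5,120],[314,75]],-(59-54.3));print('tenon',tn)
# foot of shoulder end face, bottom corner z8 (132,195),(248,195)
print('foot',plane(c,[[294,125],[332.5,125]],54.3))
E
```

```text
[[ 57.06 -10.91 -29.7 ]
 [ 40.16 -10.94 -29.7 ]
 [ 25.93 -10.91 -29.7 ]] [[ 57.03  10.93 -29.7 ]
 [ 40.13  11.01 -29.7 ]
 [ 25.89  11.02 -29.7 ]] [[ 57.04   0.01 -29.7 ]
 [ 40.15   0.04 -29.7 ]
 [ 25.91   0.06 -29.7 ]]
front [[ 59.2  -10.56 -29.7 ]
 [ 59.18  11.05 -29.7 ]]
tenon [[83.04 -4.93 -4.7 ]
 [83.03  4.81 -4.7 ]
 [67.04 -5.34 -4.7 ]
 [67.03  4.74 -4.7 ]
 [84.96 -0.06 -4.7 ]]
foot [[ 58.88 -12.19  54.3 ]
 [ 58.85  10.95  54.3 ]]
```

The rail is square and centred in the hand to within 0.1 mm, with the shoulder 59–60 mm ahead of the TCP. Lining up in front of the mouth.

```bash
python3 -m handwheel '[[[-1,10,-15],[0.004,0.006,-0.004],15],[[-1,7,-15],[0.003,0.006,-0.003],15],[[0,0,-14],[0,0,0],15],[[0,0,-14],[0,0,0],15],[[0,0,0],[0,0,0],15],[[0,0,0],[0,0,0],15]]'; python3 d.py 508.1 -203 66.5 88
```

```text
time: 7.0
tcp_pos: [506.7, -203.3, 63.5]
eef_rot: [0.721, 0.693, -0.001, -0.002]
contact_force: [0.9, -2.8, 7.7]
finger_gap: 0.252
tcp [ 506.6658 -203.312    63.4527] shift [1.4342 0.312  3.0473] turn [-0.0018 -0.0033  0.0039] F [ 0.8598 -2.7909  7.7024] gap 21.529676856116648 t 7.0
```

The foot has touched the bed (Fz 7.7 N) at TCP z of about 63.5, so that fixes the bed height. Raising by 2 mm.

```bash
python3 -m handwheel '[[[1.4,0,2.5],[-0.002,-0.003,0.004],15],[[0,0,0],[0,0,0],15],[[0,0,0],[0,0,0],15]]'; python3 d.py 508.1 -203 66 88
```

```text
time: 7.3
tcp_pos: [508.8, -203.9, 67.2]
eef_rot: [0.719, 0.695, 0.0, 0.001]
contact_force: [0.0, -0.3, -1.1]
finger_gap: 0.248
tcp [ 508.7627 -203.9392   67.1899] shift [-0.6627  0.9392 -1.1899] turn [ 0.001   0.001  -0.0001] F [ 0.0434 -0.285  -1.1312] gap 21.152136089712748 t 7.3
```

```bash
python3 -m handwheel '[[[0,8,-0.5],[0,0,0],15],[[0.2,8,0],[0,0,0],15],[[0.3,8,0],[0,0,0],15],[[0.3,8,0],[0,0,0],15],[[0.3,8,0],[0,0,0],15],[[0.3,8,0],[0,0,0],15],[[0,0,0],[0,0,0],15]]'; python3 d.py 510.0 -150 66 88; python3 - <<'E'
from h import *
snap('wrist','w6')
E
```

```text
time: 8.0
tcp_pos: [510.8, -154.0, 68.3]
eef_rot: [0.719, 0.695, -0.001, 0.004]
contact_force: [2.2, -4.2, -3.4]
finger_gap: 0.25
tcp [ 510.7631 -153.9697   68.3104] shift [-0.7631  3.9697 -2.3104] turn [ 0.0069  0.0031 -0.001 ] F [ 2.1929 -4.2102 -3.3691] gap 21.387718328905105 t 8.0
```

View pics/w6.png

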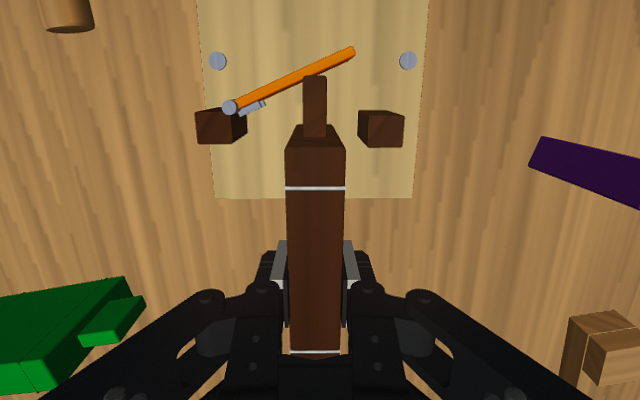

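The tenon is pushing the flap open, about 25°, with a reaction of about 4 N. The rail is centred between the posts. Continuing, with a lateral correction.

```bash
python3 -m handwheel '[[[-0.5,8,-1],[0.006,0.003,0],15],[[-0.2,8,-0.5],[0,0,0],15],[[0.2,8,0],[0,0,0],15],[[0.3,8,0],[0,0,0],15],[[0.3,8,0],[0,0,0],15],[[0.3,8,0],[0,0,0],15],[[0,0,0],[0,0,0],15]]'; python3 d.py 511.6 -100 66 88; python3 - <<'E'
from h import *
snap('wrist','w7')
E
```

```text
time: 8.75
tcp_pos: [514.9, -109.8, 69.6]
eef_rot: [0.72, 0.694, 0.0, 0.006]
contact_force: [6.4, 1.6, -3.6]
finger_gap: 0.247
tcp [ 514.8976 -109.8161   69.5534] shift [-3.2976  9.8161 -3.5534] turn [0.0088 0.0089 0.0018] F [ 6.421   1.6083 -3.6459] gap 21.130675320662824 t 8.75
```

View pics/w7.png

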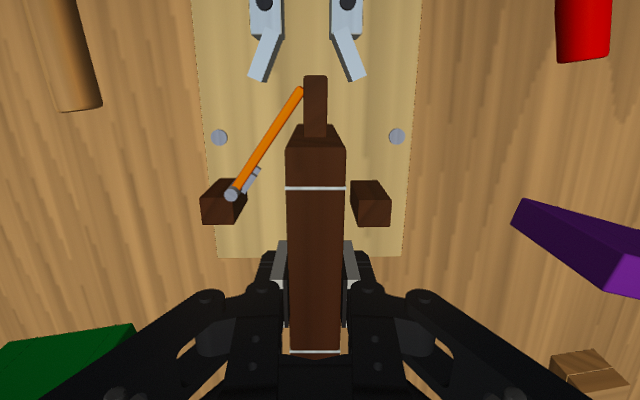

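The flap's free edge now rubs the rail side and pushes it +x by about 3.5 mm (6 N). I bring the rail back onto the line before it enters the flare.

```bash
python3 -m handwheel '[[[-3.5,0,-2.5],[0.008,0.008,0],15],[[-1,0,-0.5],[0,0,0],15],[[0,0,0],[0,0,0],15]]'; python3 d.py 511.4 -109 66.5 88;
```

```text
time: 9.1
tcp_pos: [514.3, -109.1, 68.6]
eef_rot: [0.72, 0.694, 0.004, 0.003]
contact_force: [4.0, -1.8, -1.3]
finger_gap: 0.248
tcp [ 514.2611 -109.0909   68.5826] shift [-2.8611  0.0909 -2.0826] turn [-0.0014  0.0091  0.0021] F [ 3.9739 -1.8282 -1.3251] gap 21.148912564127713 t 9.1
```

Each row re-references to the measured pose, so a load makes the arm creep. I add a standing bias against it.

```bash
python3 -m handwheel '[[[-3,0,-1.5],[0,0.008,0],15],[[-3,0,-1],[0,0,0],15],[[-2,0,-1],[0,0,0],15]]'; python3 d.py 511.4 -109 66.5 88;
```

```text
time: 9.4
tcp_pos: [510.1, -107.7, 67.3]
eef_rot: [0.721, 0.693, 0.005, 0.002]
contact_force: [6.5, 2.3, 1.5]
finger_gap: 0.249
tcp [ 510.1326 -107.7034   67.2707] shift [ 1.2674 -1.2966 -0.7707] turn [-0.0046  0.0092  0.0039] F [6.5141 2.2635 1.5095] gap 21.23512360650766 t 9.4
```

```bash
python3 -m handwheel '[[[0,7,-0.7],[-0.003,0.008,0.003],15],[[-0.6,7,-0.2],[0,0.003,0],15],[[-0.6,7,-0.2],[0,0.003,0],15],[[-0.6,7,-0.2],[0,0.003,0],15]]'; python3 d.py 512.4 -80 66.5 88; python3 - <<'E'
from h import *
snap('wrist','w8')
E
```

```text
time: 9.8
tcp_pos: [508.6, -81.0, 66.6]
eef_rot: [0.72, 0.694, -0.004, -0.002]
contact_force: [3.6, -3.1, -1.0]
finger_gap: 0.251
tcp [508.6258 -80.9761  66.6087] shift [ 3.7742  0.9761 -0.1087] turn [ 0.0029 -0.0081  0.0016] F [ 3.563  -3.0798 -0.9813] gap 21.451012111815597 t 9.8
```

View pics/w8.png

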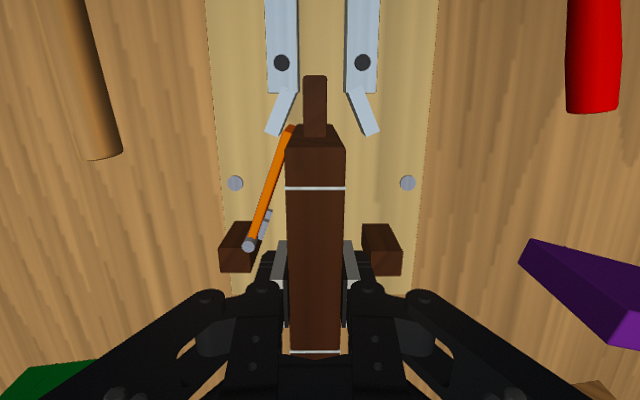

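The rail is now 3.8 mm too far to -x, with its shoulder just at the flare. I correct sideways and go on in small steps.

```bash
python3 -m handwheel '[[[2.5,0,0],[0.003,-0.008,0.002],15],[[1,0,0],[0,0,0],15]]'; python3 d.py 512.4 -80 66.5 88
```

```text
time: 10.05
tcp_pos: [512.2, -79.2, 66.3]
eef_rot: [0.719, 0.695, 0.0, -0.001]
contact_force: [3.2, -1.8, -0.3]
finger_gap: 0.25
tcp [512.1989 -79.2193  66.3388] shift [ 0.2011 -0.7807  0.1612] turn [-0.0013 -0.0002 -0.0023] F [ 3.2366 -1.8326 -0.2556] gap 21.31772660779107 t 10.05
```

```bash
python3 -m handwheel '[[[-0.3,5,0],[0,0,-0.002],15],[[-0.3,5,0],[0,0,0],15],[[-0.3,5,0],[0,0,0],15]]'; python3 d.py 513 -64 66.5 88; python3 -m handwheel '[[[0,0,0],[0,0,0],15]]';  python3 d.py 513 -64 66.5 88
```

```text
time: 10.35
tcp_pos: [511.4, -64.6, 66.3]
eef_rot: [0.72, 0.694, 0.0, -0.0]
contact_force: [3.9, -1.4, -2.3]
finger_gap: 0.247
tcp [511.4289 -64.5593  66.3395] shift [1.5711 0.5593 0.1605] turn [-0.0007 -0.0001  0.0011] F [ 3.9191 -1.4118 -2.258 ] gap 21.095017668586145 t 10.35
time: 10.45
tcp_pos: [511.4, -63.7, 66.3]
eef_rot: [0.72, 0.694, 0.0, -0.0]
contact_force: [5.2, -1.0, 0.1]
finger_gap: 0.251
tcp [511.4182 -63.7066  66.2953] shift [ 1.5818 -0.2934  0.2047] turn [-0.0012 -0.      0.0006] F [ 5.1863 -1.0248  0.1233] gap 21.402767968125534 t 10.45
```

```bash
python3 -m handwheel '[[[1.5,1,0],[-0.001,0,0],15],[[0.2,3,0],[0,0,0],15],[[0.1,4,0],[0,0,0],15],[[0,4,0],[0,0,0],15]]'; python3 d.py 513.5 -50 66.5 88; python3 - <<'E'
from h import *
snap('wrist','w9')
E
```

```text
time: 10.85
tcp_pos: [513.3, -51.4, 66.3]
eef_rot: [0.72, 0.694, -0.0, 0.0]
contact_force: [3.9, -1.7, -1.3]
finger_gap: 0.248
tcp [513.2801 -51.384   66.3181] shift [0.2199 1.384  0.1819] turn [ 0.0005 -0.0002  0.0007] F [ 3.8969 -1.6803 -1.3427] gap 21.202983356791442 t 10.85
```

View pics/w9.png

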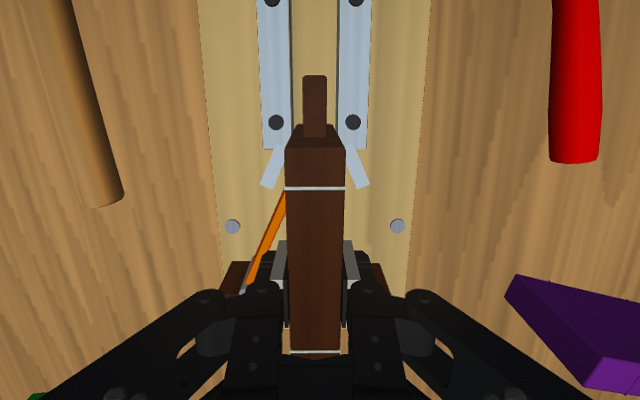

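The rail is entering the slot centred, and the flap now slides along its left side. Continuing along the line.

```bash
python3 -m handwheel '[[[0.2,5,0],[0,0,0],15],[[0.1,6,0],[0,0,0],15],[[0.1,6,0],[0,0,0],15],[[0.1,6,0],[0,0,0],15],[[0.1,6,0],[0,0,0],15]]'; python3 d.py 514.4 -22 66.3 88
```

```text
time: 11.4
tcp_pos: [513.6, -19.7, 66.2]
eef_rot: [0.719, 0.695, -0.0, -0.0]
contact_force: [3.7, -1.9, -1.2]
finger_gap: 0.254
tcp [513.633  -19.6589  66.1741] shift [ 0.767  -2.3411  0.1259] turn [ 0.0004 -0.0007  0.0004] F [ 3.7045 -1.8845 -1.2253] gap 21.71173388012944 t 11.4
```

```bash
python3 -m handwheel '[[[0.9,5,0],[0,0,0],15],[[0.2,6,0],[0,0,0],15],[[0.2,6,0],[0,0,0],15],[[0.2,6,0],[0,0,0],15],[[0.2,6,0],[0,0,0],15],[[0.2,5,0],[0,0,0],15]]'; python3 d.py 515.6 16 66.3 88; python3 - <<'E'
from h import *
snap('wrist','w10');snap('side','e10')
E
```

```text
time: 12.0
tcp_pos: [515.5, 17.7, 66.1]
eef_rot: [0.719, 0.695, -0.001, -0.0]
contact_force: [3.8, -2.8, -1.8]
finger_gap: 0.248
tcp [515.4963  17.679   66.0889] shift [ 0.1037 -1.679   0.2111] turn [ 0.0008 -0.0011 -0.0006] F [ 3.7987 -2.8207 -1.8263] gap 21.215958484850947 t 12.0
```

View pics/w10.png

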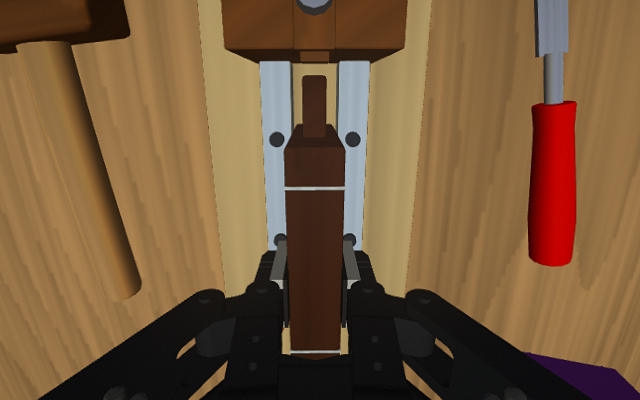

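View pics/e10.png

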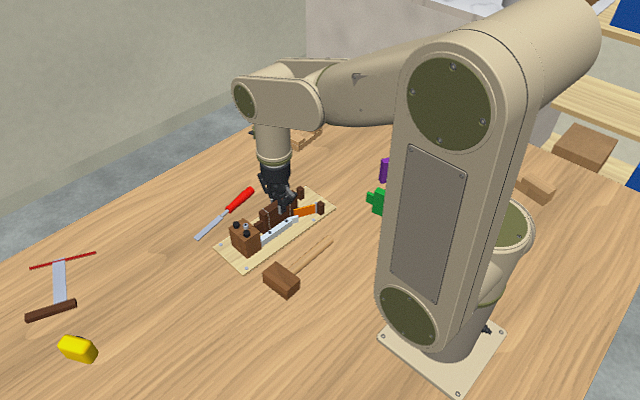

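The tenon is heading centrally into the mortise, with its tip about 9 mm short of it. I lower by about 1.3 mm for vertical clearance and go on slowly.

```bash
python3 -m handwheel '[[[0,2,-0.8],[0,0,0],15],[[0.1,4,-0.4],[0,0,0],15],[[0.1,4,0],[0,0,0],15],[[0.1,4,0],[0,0,0],15]]'; python3 d.py 516.1 32 65 88
```

```text
time: 12.5
tcp_pos: [515.9, 32.1, 64.8]
eef_rot: [0.719, 0.695, -0.001, 0.0]
contact_force: [3.2, -2.2, -0.9]
finger_gap: 0.247
tcp [515.9464  32.1382  64.8424] shift [ 0.1536 -0.1382  0.1576] turn [ 0.0009 -0.0008 -0.0005] F [ 3.1611 -2.1861 -0.9304] gap 21.052239090720736 t 12.5
```

```bash
python3 -m handwheel '[[[0.3,4,0],[0,0,0],15],[[0.1,4,0],[0,0,0],15],[[0.1,3,0],[0,0,0],15],[[0.1,2,0],[0,0,0],15]]'; python3 d.py 516.6 46 64.8 88
```

```text
time: 12.9
tcp_pos: [515.4, 46.7, 64.3]
eef_rot: [0.719, 0.695, -0.001, -0.001]
contact_force: [1.8, -1.0, -0.6]
finger_gap: 0.244
tcp [515.4091  46.687   64.2571] shift [ 1.1909 -0.687   0.5429] turn [ 0.0007 -0.0034 -0.0004] F [ 1.7969 -0.9863 -0.5992] gap 20.82863542542521 t 12.9
```

```bash
python3 -m handwheel '[[[0.8,1.5,-0.3],[0,-0.003,0],15],[[0.1,1.5,-0.3],[0,0,0],15],[[0,1,0],[0,0,0],15]]'; python3 d.py 516.8 51.7 64 88
```

```text
time: 13.2
tcp_pos: [516.0, 50.8, 64.2]
eef_rot: [0.719, 0.695, -0.001, -0.0]
contact_force: [-0.8, -0.7, 0.0]
finger_gap: 0.245
tcp [515.9991  50.8238  64.2153] shift [ 0.8009  0.8762 -0.2153] turn [ 0.0012 -0.0012 -0.0002] F [-0.7607 -0.7278  0.0173] gap 20.897270343499184 t 13.2
```

```bash
python3 -m handwheel '[[[0.3,1,0],[0,0,0],15],[[0,1,0],[0,0,0],15]]'; python3 -m handwheel '[[[0,1,0],[0,0,0],15]]';python3 -m handwheel '[[[0,1,0],[0,0,0],15]]'
```

```text
time: 13.4
tcp_pos: [516.1, 51.5, 64.2]
eef_rot: [0.719, 0.695, -0.002, 0.001]
contact_force: [-0.1, -10.3, 2.5]
finger_gap: 0.244
time: 13.5
tcp_pos: [516.1, 51.4, 64.3]
eef_rot: [0.719, 0.695, -0.003, 0.001]
contact_force: [-0.5, -8.4, 1.9]
finger_gap: 0.246
time: 13.6
tcp_pos: [516.1, 51.4, 64.3]
eef_rot: [0.72, 0.694, -0.003, 0.002]
contact_force: [-0.1, -7.3, 2.4]
finger_gap: 0.248
```

The shoulder met the stop at TCP y=51.4, against a predicted 51.7. Holding a steady push of about 12 N.

```bash
python3 -m handwheel '[[[0,1.5,-0.3],[0,0,0],15],[[0,1.5,-0.2],[0,0,0],15]]'; python3 -m handwheel '[[[0,1.6,-0.2],[0,0,0],15],[[0,1.6,-0.2],[0,0,0],15]]'; python3 d.py 516.8 51.7 64 88
```

```text
time: 13.8
tcp_pos: [516.1, 51.4, 64.4]
eef_rot: [0.72, 0.694, -0.005, 0.003]
contact_force: [-2.6, -11.0, 6.3]
finger_gap: 0.243
time: 14.0
tcp_pos: [516.0, 51.3, 64.8]
eef_rot: [0.72, 0.694, -0.007, 0.005]
contact_force: [-2.4, -11.1, 6.1]
finger_gap: 0.25
tcp [516.0406  51.3258  64.7687] shift [ 0.7594  0.3742 -0.7687] turn [ 0.0167 -0.0034  0.0023] F [ -2.4231 -11.0893   6.1316] gap 21.35760621747002 t 14.0
```

The push is about 11 N, but the tool is pitching slightly nose-down (0.017 rad). I correct the pitch while keeping the push.

```bash
python3 -m handwheel '[[[0,1.5,0],[0.012,0,0],15],[[0,1.5,0],[0.008,0,0],15]]'; python3 d.py 516.8 51.7 64 88; python3 -m handwheel '[[[0,1.6,0],[0.006,0,0],15],[[0,1.6,0],[0.006,0,0],15]]'; python3 d.py 516.8 51.7 64 88
```

```text
time: 14.2
tcp_pos: [515.8, 51.5, 64.4]
eef_rot: [0.72, 0.694, -0.002, -0.001]
contact_force: [2.3, -9.6, -1.9]
finger_gap: 0.252
tcp [515.8464  51.5429  64.411 ] shift [ 0.9536  0.1571 -0.411 ] turn [ 0.001  -0.004   0.0027] F [ 2.3058 -9.5653 -1.9349] gap 21.52554383510908 t 14.2
time: 14.4
tcp_pos: [515.9, 51.6, 64.2]
eef_rot: [0.721, 0.693, 0.001, -0.004]
contact_force: [-0.8, -8.9, 3.6]
finger_gap: 0.247
tcp [515.8753  51.605   64.2115] shift [ 0.9247  0.095  -0.2115] turn [-0.0064 -0.0043  0.0034] F [-0.8459 -8.9205  3.5999] gap 21.08606103717294 t 14.4
```

Level again. Now a steady push near 12 N for well over half a second, watching the force.

```bash
python3 -m handwheel '[[[0,2,0],[0.0,0.003,-0.002],15],[[0,2,0],[0.003,0,0],15]]'; python3 -m handwheel '[[[0,2,0],[0.004,0,0],15],[[0,2,0],[0.004,0,0],15]]'; python3 -m handwheel '[[[0,2,0],[0.004,0,0],15],[[0,2,0],[0.004,0,0],15]]';python3 -m handwheel '[[[0,2,0],[0.004,0,0],15],[[0,2,0],[0.004,0,0],15]]'; python3 d.py 516.8 51.7 64 88
python3 - <<'E'
from h import *
snap('wrist','w11');snap('scene','s11');snap('side','e11')
E
```

```text
time: 14.6
tcp_pos: [516.0, 51.6, 64.2]
eef_rot: [0.721, 0.693, -0.002, -0.004]
contact_force: [-1.0, -12.4, 2.6]
finger_gap: 0.246
time: 14.8
tcp_pos: [516.0, 51.6, 64.2]
eef_rot: [0.721, 0.693, -0.001, -0.004]
contact_force: [-0.7, -11.4, 2.3]
finger_gap: 0.247
time: 15.0
tcp_pos: [515.9, 51.6, 64.2]
eef_rot: [0.721, 0.693, -0.001, -0.005]
contact_force: [-1.4, -12.0, 2.5]
finger_gap: 0.246
time: 15.2
tcp_pos: [516.0, 51.6, 64.2]
eef_rot: [0.721, 0.693, -0.001, -0.005]
contact_force: [-1.1, -10.5, 2.2]
finger_gap: 0.247
tcp [516.0082  51.6275  64.2262] shift [ 0.7918  0.0725 -0.2262] turn [-0.007  -0.0085  0.0056] F [ -1.0973 -10.4929   2.1975] gap 21.116165484411386 t 15.2
```

View pics/w11.png

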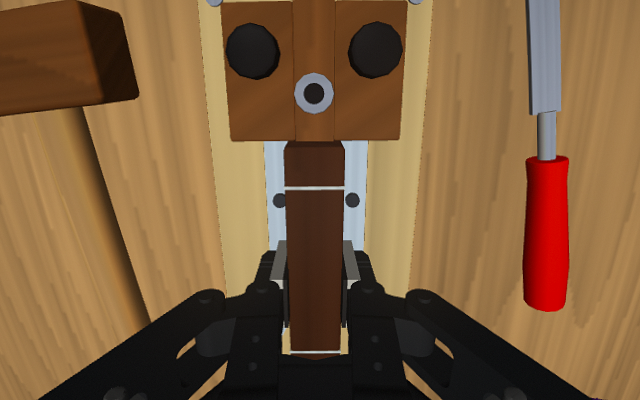

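```bash
python3 - <<'E'
from h import *
a=cv2.imread('pics/s11.png');b=cv2.imread('pics/e11.png')
z=lambda im,x,y,w,h,s:cv2.resize(im[y:y+h,x:x+w],None,fx=s,fy=s,interpolation=cv2.INTER_CUBIC)
cv2.imwrite('pics/z11.png',np.hstack([z(a,310,120,155,150,2.58),z(b,205,160,155,150,2.58)]))
E
```

```text
(no output)
```

View pics/z11.png

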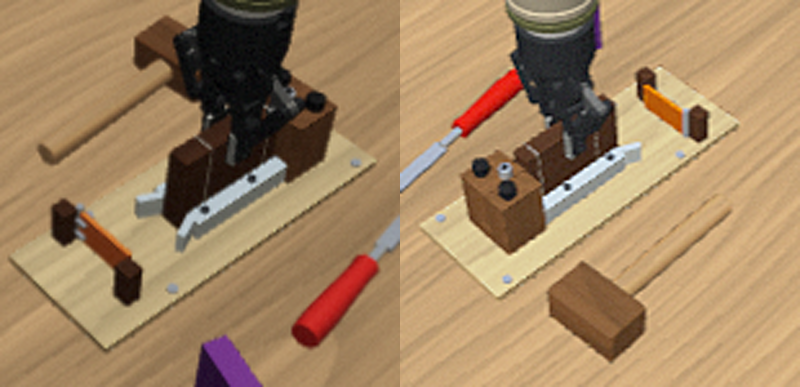

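The rail is home with its shoulder at the stop, and the flap is shut behind it. The push held at 10.5–12.4 N over 0.8 s. I relax the push, straighten, open the fingers and lift.

```bash
python3 -m handwheel '[[[0.3,0.5,-0.2],[-0.005,-0.008,0.004],15],[[0.2,0.3,0],[-0.002,-0.002,0],15],[[0,0,0],[0,0,0],15]]'; python3 d.py 516.8 51.7 64 88; python3 -m handwheel '[[[0,0,0],[0,0,0],30],[[0,0,0],[0,0,0],30],[[0,0,0],[0,0,0],40],[[0,0,0],[0,0,0],40]]'; python3 d.py 516.8 51.7 64 88
python3 - <<'E'
from h import *
snap('wrist','w12')
E
```

```text
time: 15.65
tcp_pos: [515.8, 51.4, 64.1]
eef_rot: [0.72, 0.694, -0.0, 0.0]
contact_force: [0.4, -0.8, 2.3]
finger_gap: 0.245
tcp [515.7953  51.4144  64.1487] shift [ 1.0047  0.2856 -0.1487] turn [ 0.0012 -0.0002  0.0025] F [ 0.3743 -0.8281  2.3247] gap 20.963176958951763 t 15.65
time: 16.05
tcp_pos: [514.8, 52.8, 63.0]
eef_rot: [0.72, 0.694, -0.001, -0.001]
contact_force: [-0.4, -0.5, 0.9]
finger_gap: 0.474
tcp [514.7966  52.7635  62.9766] shift [ 2.0034 -1.0635  1.0234] turn [-0.001  -0.0024  0.0022] F [-0.3501 -0.483   0.8531] gap 40.48711507940748 t 16.05
```

View pics/w12.png

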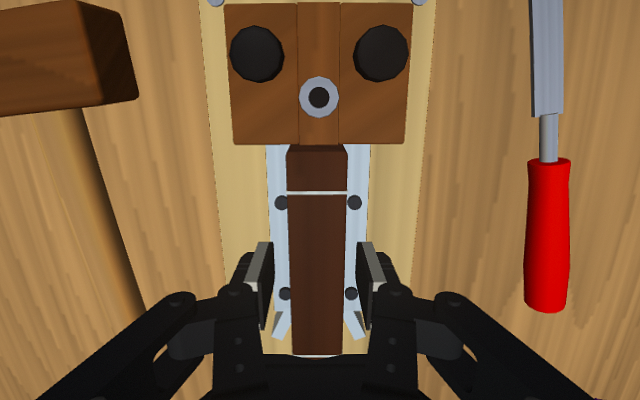

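The fingers are clear on both sides and the rail stands upright. Lifting straight up.

```bash
python3 -m handwheel '[[[1,0,8],[0,0,0],45],[[0,0,15],[0,0,0],45],[[0,0,25],[0,0,0],45],[[0,0,30],[0,0,0],45],[[0,-20,30],[0,0,0],45],[[0,-30,30],[0,0,0],45],[[0,-30,20],[0,0,0],45],[[0,0,0],[0,0,0],45],[[0,0,0],[0,0,0],45]]'
python3 - <<'E'
from h import *
snap('wrist','w13');snap('scene','s13');snap('side','e13')
a=cv2.imread('pics/s13.png');b=cv2.imread('pics/e13.png')
z=lambda im,x,y,w,h,s:cv2.resize(im[y:y+h,x:x+w],None,fx=s,fy=s,interpolation=cv2.INTER_CUBIC)
cv2.imwrite('pics/z13.png',np.hstack([z(a,310,120,155,150,2.58),z(b,205,160,155,150,2.58)]))
im=cv2.imread('pics/w13.png');cv2.imwrite('pics/z14.png',z(im,220,0,200,200,3))
E
```

```text
time: 17.0
tcp_pos: [515.0, -29.3, 237.5]
eef_rot: [0.72, 0.694, 0.001, 0.002]
contact_force: [0.4, 0.0, 0.1]
finger_gap: 0.527
```

View pics/w13.png

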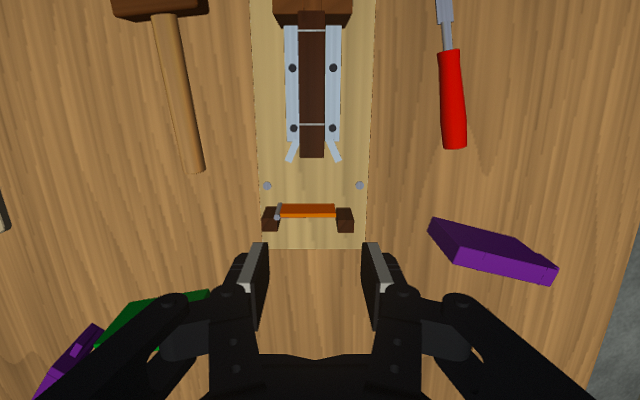

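View pics/z13.png

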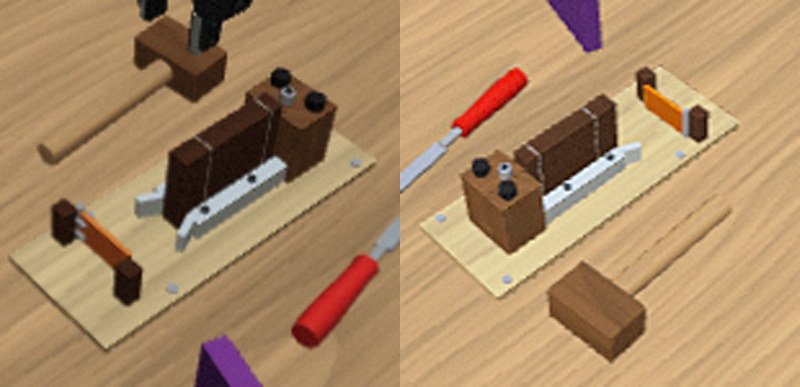

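View pics/z14.png

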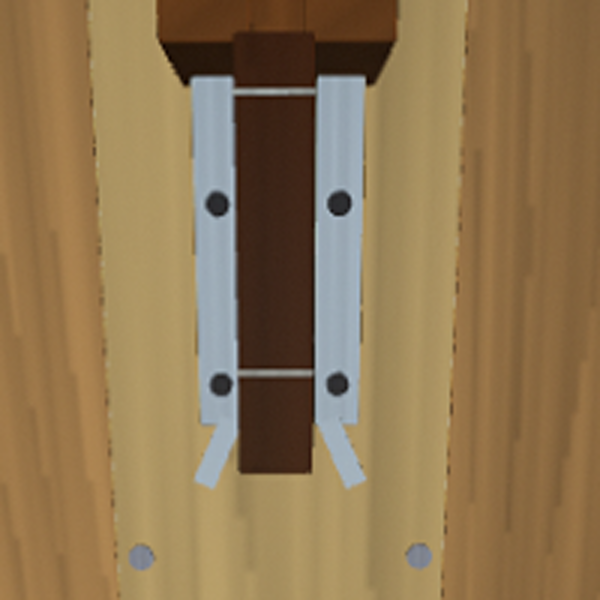

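```bash
python3 - <<'E'
from h import *
np.set_printoptions(precision=1,suppress=True)
c=load('w13'); q=lambda p:(np.array(p,float)+.5)/3-.5+np.array((220,0))
print('rail front',plane(c,q([[234,32],[314,32]]),94),'rear',plane(c,q([[240,473],[312,473]]),94))
print('stop',plane(c,q([[160,42],[398,42]]),80))
# upright: top centre by two views
a=load('s13');b=load('e13')
za=lambda p:(np.array(p,float)+.5)/2.58-.5+np.array((310,120)); zb=lambda p:(np.array(p,float)-[400,0]+.5)/2.58-.5+np.array((205,160))
print('rear top L,R tri',tri(c,q([[240,473],[312,473]]),a,za([[168,150],[187,163]])))
print(bot.sense()['contact_force'],bot.sense()['time'])
# other objects: pixel difference scene before/after, outside robot/jig
d=cv2.absdiff(cv2.imread('pics/scene0.png'),cv2.imread('pics/s13.png')).max(2)
for n,(x,y,w,h) in dict(chisel=(420,185,70,75),offcut=(305,325,75,75),malletlow=(320,140,60,45),purple=(380,250,60,80),green=(218,160,60,60)).items(): print(n,(d[y:y+h,x:x+w]>40).sum())
E
```

```text
rail front [[507.4 111.4  94. ]
 [528.7 110.6  94. ]] rear [[503.2  -7.9  94. ]
 [524.7  -8.7  94. ]]
stop [[486.2 112.6  80. ]
 [552.7 110.3  80. ]]
rear top L,R tri [[502.2  -8.4  94.7   2.4]
 [524.1  -8.7  95.9   1.4]]
[ 0.3 -1.1 -0.4] 17.15
chisel 129
offcut 0
malletlow 38
purple 16
green 0
```

The rail front is at y=111.0 and the stop at 111.4, so the gap is under 1 mm. The chisel region shows some changed pixels, so I check it.

```bash
python3 - <<'E'
from h import *
A=cv2.imread('pics/scene0.png');B=cv2.imread('pics/s13.png');d=cv2.absdiff(A,B).max(2)
def red(im):
    h=cv2.cvtColor(im,cv2.COLOR_BGR2HSV); m=((h[...,0]<6)|(h[...,0]>174))&(h[...,1]>180)&(h[...,2]>90)
    m[:, :410]=0;m[:170]=0;m[270:]=0;m[:,500:]=0
    y,x=np.where(m); return len(x),x.mean(),y.mean()
print(red(A),red(B)); y,x=np.where(d[185:260,420:490]>40);print(x.min()+420,x.max()+420,y.min()+185,y.max()+185)
z=lambda im:cv2.resize(im[180:265,415:495],None,fx=4.5,fy=4.5,interpolation=cv2.INTER_CUBIC)
cv2.imwrite('pics/z15.png',np.hstack([z(A),z(B)]))
E
```

```text
(449, np.float64(440.4632516703786), np.float64(236.48552338530067)) (447, np.float64(439.00671140939596), np.float64(236.53467561521254))
423 479 196 255
```

View pics/z15.png

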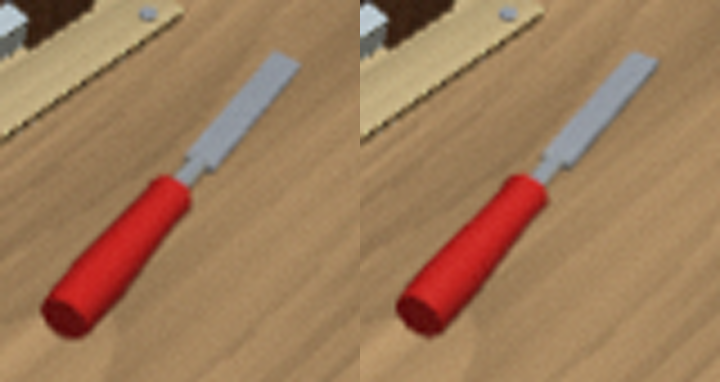

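```bash
python3 - <<'E'
from h import *
def red(im):
    h=cv2.cvtColor(im,cv2.COLOR_BGR2HSV); m=((h[...,0]<6)|(h[...,0]>174))&(h[...,1]>180)&(h[...,2]>90)
    m[:, :410]=0;m[:170]=0;m[270:]=0;m[:,500:]=0
    y,x=np.where(m); return len(x),x.mean().round(2),y.mean().round(2)
for f in ['scene0','s5','s11','s13']: print(f,red(cv2.imread('pics/'+f+'.png')))
E
```

```text
scene0 (449, np.float64(440.46), np.float64(236.49))
s5 (448, np.float64(438.93), np.float64(236.55))
s11 (444, np.float64(439.06), np.float64(236.43))
s13 (447, np.float64(439.01), np.float64(236.53))
```

The chisel shifted about 1.5 px between the first picture and the one at 6.4 s, and has been still since. The tool was never near it and no contact force showed, so it most likely settled on its own. Everything else checks out, so I hand in.

```bash
python3 - <<'E'
from workcell import bot
print(bot.sign_off())
E
```

```text
the job is handed in; nothing more can be done
None
```

I gripped the brown rail across its thickness near the top, opened the flap with the tenon end, and slid the rail along the slot to the stop. I pressed it home with readings of 10.5–12.4 N for 0.8 s, then let go and lifted clear. The job was handed in at about 17 s of the 64 s allowed.

**Last checks:**
- **Home:** the rail's front measured y = 111.0 against 111.4 for the stop face, so it is home to within 1 mm. The tenon is in the mortise.
- **Upright:** the top measured about 95 mm against an expected 94, and the rail stands upright in the slot.
- **Flap:** it looks shut in all three camera views.
- **Robot:** it touches nothing, with a force reading of about 1 N.
- **Offcut and mallet:** the offcut is unchanged, and so is the mallet as far as I checked (its handle side only).

**What disagreed:**
- **Chisel:** it shows a shift of about 1.5 px (1–2 mm) between the first picture and the one at 6.4 s, and none since. No contact showed and the tool stayed well clear, so I take it as settling on its own.
- **During the push:** the rail pitched about 0.017 rad nose-down early on, and I corrected it before the final steady push. The highest force reading I saw along the feed direction was 12.4 N.
- **At the mouth:** the foot touched the bed briefly at about 8 N while I was lining up, before the rail went in.

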